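# Sweep the coin rolls into the counting machine and start it

### The arm

A 7-joint arm with a two-finger parallel gripper is mounted at the origin on the work surface. World frame = base frame: x ahead of the robot, y to its left, z up, the work surface at z = 0. Lengths are in m, angles in rad, forces in N, time in s.
With the tool pointing down it reaches from about 0.4 to 0.85 m from the base axis. Payload 4.4 kg.
Tool frame: the origin (TCP) lies between the finger pads; the fingertips stand 22 mm ahead of it and the grasp point (between the pads) lies 3 mm ahead of it (bot.tcp_to_tips is the distance from the TCP to the fingertips, in m); z points along the fingers, y is the line along which they close (so a half turn about z gives the same grasp; the last joint's range is limited). The gripper opens to 94 mm and grips with 3 to 60 N. Pads are 16 mm wide; open, the fingers measure 119 mm over their backs; the gripper's body (75 mm by 177 mm) begins 78 mm behind the grasp point.
Start: joints at [-1.375, 0.628, 0.038, 1.517, -0.027, 0.996, -0.02], TCP at [0.168, 0.628, 0.227] pointing down, gripper open.
Joint ranges: [-3.06, 3.06], [-0.37, 2.12], [-1.25, 1.32], [0.18, 2.47], [-1.1, 4.24], [0.23, 1.98], [-2.94, 2.94]. Speed limits (rad/s): [2.57, 2.57, 3.14, 3.14, 3.14, 3.14, 3.14].

### API

Orientations are given as a unit quaternion [x, y, z, w].
In Python, from station import bot gives the robot as it stands.
- The arm moves only by the tool send_rows, never from a script. Its argument "series" is a list of rows, each an object with "grip": the gripper command: -1 is shut, 1 is fully open, values between are in proportion; "linear": the shift along the tool's x, y, z as a fraction of full scale, a list of three; "turn": the turn about the tool's z as a fraction of full scale. A call has 1 to 12 rows; each row is the pose to reach, as a shift and turn from the pose commanded when the call began, along the tool's axes at that moment; what a row does not reach only later rows make up. Full scale, the value 1, is 750 mm for a shift and 90 degrees for a turn. A row lasts 1/8 s, in which the tool goes at most 62.5 mm and 10.7 degrees, less where a joint would pass 70% of its speed; a pose out of reach is approached as far as the arm can. A call with a number of a shift or a turn outside -1 to 1 is refused whole. A call with a gripper value outside its range is refused whole. The fingers move at their own pace and stop on an object; "newtons" is the grip in N (left out, the last holds). Time passes only in rows, so rows that repeat a pose let the fingers close. It gives the time, the measured TCP pose, the force, the opening and the grip force at its end, in the units of the state.
- bot.state(): the state, without advancing time (a new reading comes with each control period).
- bot.camera(name): name is "side" or "top" or "wrist"; returns a dict with "color" (420x560x3 uint8, red, green, blue), "K" (3x3 intrinsics, pixels), "dist_coeffs" ([k1, k2, p1, p2, k3] as OpenCV has them; the pictures are not rectified), "rvec" (rotation vector, rad) and "tvec" (3), from world to camera coordinates, as OpenCV has them; the wrist camera has in their place "mount" (4x4, takes a point from camera to tool coordinates, whose origin is the TCP and whose axes are the flange's). Camera axes: x right, y down, z forward; pixel columns grow to the right and rows downward; lengths in m; the calibration is good to about 2 mm. A picture is of the moment at which its call begins: read the wrist's pose just before it. There is no depth.
- bot.hand_in(): hands the job in; it is judged then, once.
The state is a dict: "clock": time; "q": joint angles; "qd": joint speeds; "tau": joint torques, N m; "tcp_pos": TCP position; "tool_rot": TCP orientation; "wrist_force": force on the tool from outside, world axes, zero at the start; "moment": the same for the moment, N m; "gripper_width": opening from 0.0 (shut) to 1.0 (fully open); "gripper_force": force on a finger pad.
Only numpy, scipy, OpenCV 4.12 (cv2) and the standard library are available. Lean on these libraries where they do the work, as an engineer would, in place of code of your own. Each camera call takes 0.05 s, during which the arm holds its last target. There are 200 camera calls.

### The job

With the fingers, sweep the four copper coin rolls across the shelf until all of them stand fully inside the counting machine's loading bay; do not pick any up or knock any over. Once all four are in, and not before, press the red button fully down to start the count, then let it go. Leave the other things on the shelf where they are.

Things in the scene. Friction and masses are not known exactly. Their poses are not given: they have to be found in the camera images.
- machine: beige counting machine, fixed. Origin: centre of its loading bay's floor, at shelf level (no step, marked dark); z up, +y out of the open mouth. Bay inside: x -100..100, y -60 (back) to 60 (mouth). Side walls 12 thick, 30 high. Housing behind: 300 wide (x), y -60 to -300, 150 high; hopper on its top to 180 high, within 75 of x 0, y -220
- start (a joint): travel of the machine's large red push button: 0 up, 0.008 m fully down; vertical, springs back, about 5 N when fully down
- start_top (a point): centre of the top face of the red button's cap (44 diameter), on the housing's top at x 0, y -105 of the machine
- roll1: bright copper coin roll, one of four alike: solid upright cylinder, 26 diameter, 40 high, about 0.1 to 0.2 kg, standing loose on the shelf; origin at the centre of its underside, z along its axis
- roll2: bright copper coin roll, one of four alike: solid upright cylinder, 26 diameter, 40 high, about 0.1 to 0.2 kg, standing loose on the shelf; origin at the centre of its underside, z along its axis
- roll3: bright copper coin roll, one of four alike: solid upright cylinder, 26 diameter, 40 high, about 0.1 to 0.2 kg, standing loose on the shelf; origin at the centre of its underside, z along its axis
- roll4: bright copper coin roll, one of four alike: solid upright cylinder, 26 diameter, 40 high, about 0.1 to 0.2 kg, standing loose on the shelf; origin at the centre of its underside, z along its axis
- dish: bystander, to be left alone: round smoked-glass dish, 110 wide, 35 high; origin at the centre of its underside
- penholder: bystander, to be left alone: chunky square blue acrylic pen holder with three pens, 85 x 85 x 100 high (pens to 150); origin at the centre of its underside
- calculator: bystander, to be left alone: dark desk calculator, 150 x 100 x 22 high; origin at the centre of its underside
- stamp: bystander, to be left alone: hand stamp with dark wooden knob, 60 x 35 x 67 high; origin at the centre of its underside
- inkpad: bystander, to be left alone: flat steel ink pad, 75 x 115 x 18 high; origin at the centre of its underside
- stapler: bystander, to be left alone: red and black stapler, 40 x 140 x 48 high; origin at the centre of its underside
Things that resemble listed ones, but are neither listed nor needed, are in the scene too. What is shaped like the roll4 but green is not meant.

How it is judged:
By the outcome, as a careful person would: the job done as asked, in the order asked, and still so for the second after the job is handed in, with the robot touching nothing.
It also fails if it takes over 72 s, if anything falls off the work surface, if the arm or the gripper's body presses on something with over 40 N, if the wrist force passes 120 N, or if a joint passes its speed limit or range.

## Working session

There is one attempt and no reset: what is moved stays moved. The work goes in short steps, Python scripts to look and compute and a tool call to move; the robot and the scene stay as the last step left them, time stands still between calls to the robot, and variables do not carry over. Pictures are saved under pics/ and viewed, at most 10 in all, crops included, and the job is handed in when it is done.

Besides the shell and the picture viewer there is one more tool, called after ">>>" as a command line: name --argument value ..., lists and objects as JSON in quotes. send_rows: Moves the arm, as the interface text tells. Its arguments: {"type":"object","properties":{"series":{"type":"array"},"newtons":{"type":"number"}},"required":["series"]}

```bash
mkdir -p pics
cat > h.py <<'E'
import numpy as np, cv2
from station import bot
def ray(c,uv):
    n=cv2.undistortPoints(np.array([[uv]],float),np.array(c["K"]),np.array(c["dist_coeffs"]))[0,0]
    R,_=cv2.Rodrigues(np.array(c["rvec"],float)); t=np.array(c["tvec"],float).reshape(3)
    return -R.T@t, R.T@np.array([n[0],n[1],1.])
def onz(c,uv,z):
    o,d=ray(c,uv); return o+d*(z-o[2])/d[2]
def proj(c,p):
    return cv2.projectPoints(np.array(p,float).reshape(-1,3),np.array(c["rvec"],float),np.array(c["tvec"],float),np.array(c["K"]),np.array(c["dist_coeffs"]))[0].reshape(-1,2)
def snap(name,f):
    c=bot.camera(name); cv2.imwrite(f"pics/{f}.png",c["color"][:,:,::-1]); return c
E
python3 - <<'E'
from h import *
for n in("top","side"): c=snap(n,n+"0"); print(n,ray(c,(280,210)))
s=bot.state(); print(s["clock"],s["tcp_pos"],s["tool_rot"],s["wrist_force"],bot.tcp_to_tips)
E
```

```text
top (array([0.49543657, 0.06323337, 1.24409548]), array([ 0.08497407, -0.00550484, -0.99637595]))
side (array([0.4144312 , 0.75902364, 0.70958558]), array([ 0.18558329, -0.74853723, -0.63667793]))
0.1 [0.16807043 0.62732839 0.22666658] [ 1.30534326e-01  9.91443445e-01 -8.21917222e-04 -9.52870658e-05] [0.27688614 0.00185638 0.38383869] 0.022
```

View pics/top0.png

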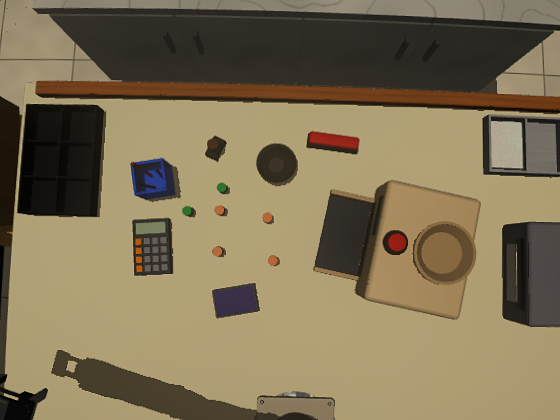

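View pics/side0.png

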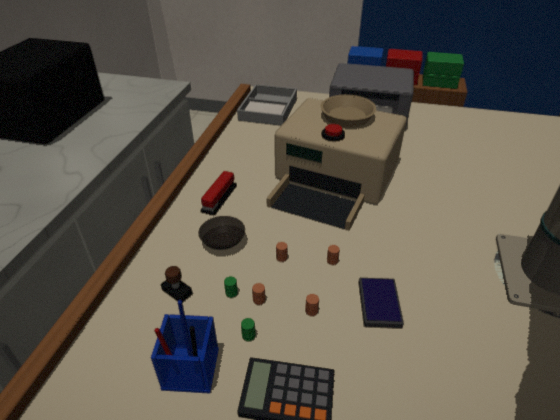

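The top view shows the four copper rolls at (220,210), (267,217), (218,251) and (273,260). The lookalikes are green, at (222,188) and (187,211). The bay mouth faces left, from (332,192) to (316,272), and the red button is at (397,243). Next I'll measure these and check the choice in a close crop.

Run:
```python
from h import *
for n in("top","side"):
    c=bot.camera(n); im=c["color"]; hsv=cv2.cvtColor(im,cv2.COLOR_RGB2HSV)
    for nm,lo,hi,z in(("cop",(3,110,120),(16,255,255),.02),("grn",(55,120,40),(90,255,255),.02),("red",(0,200,90),(3,255,255),.16),("red2",(176,200,90),(180,255,255),.16)):
        m=cv2.inRange(hsv,lo,hi); k,l,st,ce=cv2.connectedComponentsWithStats(m)
        for i in range(1,k):
            if 40<st[i,4]<900: print(n,nm,st[i,4],ce[i].round(1),onz(c,ce[i],z).round(4)[:2], hsv[l==i].mean(0).round())
    if n=="top":
        cv2.imwrite("pics/crop.png",cv2.resize(im[120:330,120:400,::-1],None,fx=2.8,fy=2.8,interpolation=cv2.INTER_CUBIC))
        for uv in((332,192),(316,272),(375,200),(360,279)): print(uv,onz(c,uv,.03).round(3))
```

```text
top cop 53 [305.7  88.3] [ 0.9397 -0.0054] [ 13. 194. 121.]
top cop 89 [287.8  94.2] [0.9214 0.0436] [ 13. 191. 121.]
top cop 536 [333.7 139.3] [ 0.7978 -0.085 ] [  4. 208. 146.]
top cop 73 [218.8 209.5] [0.5965 0.2213] [ 12. 173. 177.]
top cop 72 [266.9 217. ] [0.5799 0.0913] [ 12. 176. 177.]
top cop 190 [397.2 241.7] [ 0.523  -0.2611] [  3. 224. 146.]
top cop 78 [216.7 251. ] [0.4852 0.2226] [ 12. 171. 176.]
top cop 78 [272.3 260.2] [0.4648 0.0733] [ 12. 174. 174.]
top grn 63 [221.1 187.3] [0.6571 0.2173] [ 58. 153. 111.]
top grn 58 [186.6 210.6] [0.5914 0.3083] [ 60. 154. 111.]
top red 486 [333.4 139.6] [ 0.7626 -0.0674] [  3. 214. 148.]
top red 241 [396.6 242. ] [ 0.5191 -0.2227] [  3. 223. 146.]
(332, 192) [ 0.651 -0.082  0.03 ]
(316, 272) [ 0.437 -0.043  0.03 ]
(375, 200) [ 0.633 -0.198  0.03 ]
(360, 279) [ 0.422 -0.16   0.03 ]
side cop 59 [281.2 245.2] [0.5826 0.0695] [ 11. 145. 132.]
side cop 63 [333.2 248.2] [0.4665 0.0507] [ 11. 145. 132.]
side cop 85 [258.2 287.2] [0.5991 0.2007] [ 10. 145. 132.]
side cop 92 [312.  298.2] [0.4867 0.2018] [ 10. 147. 132.]
side cop 96 [275.  406.9] [0.5039 0.4324] [ 12. 201. 144.]
side cop 96 [289.9 409.3] [0.4799 0.4304] [ 12. 201. 144.]
side cop 97 [304.8 411.7] [0.456  0.4283] [ 12. 201. 143.]
side cop 103 [319.9 414. ] [0.4321 0.4261] [ 12. 201. 142.]
side grn 183 [230.2 286.2] [0.6557 0.2121] [ 65. 166.  67.]
side grn 220 [247.5 328.7] [0.5907 0.3019] [ 65. 168.  68.]
side red 249 [404.1  54.8] [ 0.3581 -0.8191] [  1. 213. 112.]
side red 94 [333.4 128.1] [ 0.5206 -0.2424] [  1. 213. 112.]
side red 289 [216.6 186.7] [0.7246 0.0694] [  1. 213. 114.]
```

View pics/crop.png

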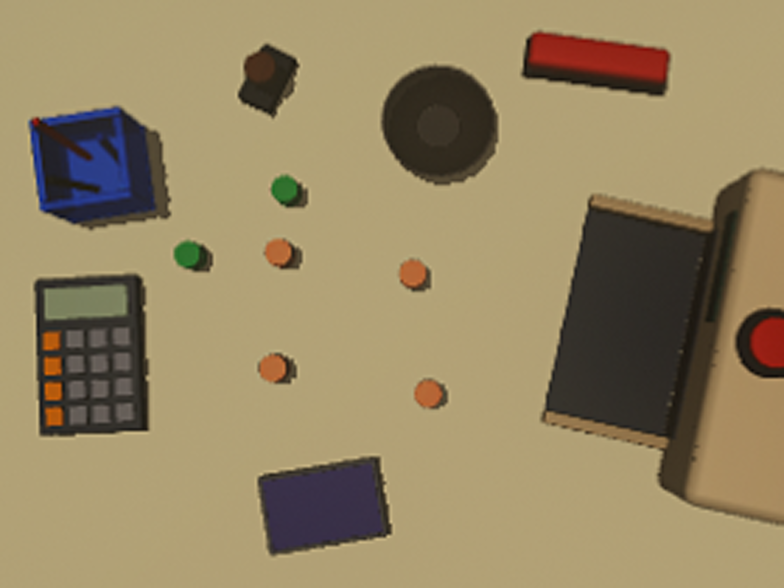

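The crop confirms four orange-copper rolls, none of them green. Plan: keep the fingers 18 mm apart so each roll sits in the notch between them, and push each one along the machine's axis into its own slot. The first move goes above and behind roll D, with the tool yawed to the machine.

>>> send_rows --series '[{"grip": -0.617, "linear": [-0.567, -0.566, 0], "turn": 0.948}, {"grip": -0.617, "linear": [-0.567, -0.566, 0], "turn": 0.948}, {"grip": -0.617, "linear": [-0.567, -0.566, 0], "turn": 0.948}, {"grip": -0.617, "linear": [-0.567, -0.566, 0], "turn": 0.948}, {"grip": -0.617, "linear": [-0.567, -0.566, 0], "turn": 0.948}, {"grip": -0.617, "linear": [-0.567, -0.566, 0], "turn": 0.948}, {"grip": -0.617, "linear": [-0.567, -0.566, 0], "turn": 0.948}, {"grip": -0.617, "linear": [-0.567, -0.566, 0], "turn": 0.948}, {"grip": -0.617, "linear": [-0.567, -0.566, 0], "turn": 0.948}, {"grip": -0.617, "linear": [-0.567, -0.566, 0], "turn": 0.948}, {"grip": -0.617, "linear": [-0.567, -0.566, 0], "turn": 0.948}, {"grip": -0.617, "linear": [-0.567, -0.566, 0], "turn": 0.948}]'

```text
clock: 1.7
tcp_pos: [0.4686, 0.1085, 0.2273]
tool_rot: [0.768, 0.641, -0.0, -0.001]
wrist_force: [-0.3, -0.4, -0.2]
gripper_width: 0.193
gripper_force: 0.0
```

```bash
cat >> h.py <<'E'
from scipy.spatial.transform import Rotation as Ro
O=np.array([.535,-.1205]); XM=np.array([.984,-.179]); YM=np.array([.179,.984])
def mach(p): d=np.array(p)[:2]-O; return np.array([d@XM,d@YM]).round(4)
def wcam(f):
    s=bot.state(); c=bot.camera("wrist"); T=np.eye(4); T[:3,:3]=Ro.from_quat(s["tool_rot"]).as_matrix(); T[:3,3]=s["tcp_pos"]
    W=np.linalg.inv(T@np.array(c["mount"])); c["rvec"]=cv2.Rodrigues(W[:3,:3])[0]; c["tvec"]=W[:3,3]
    cv2.imwrite(f"pics/{f}.png",c["color"][:,:,::-1]); return c
def cop(c,z=.04):
    hsv=cv2.cvtColor(c["color"],cv2.COLOR_RGB2HSV); m=cv2.inRange(hsv,(8,110,150),(16,255,255))
    k,l,st,ce=cv2.connectedComponentsWithStats(m)
    for i in range(1,k):
        if st[i,4]>50:
            p=onz(c,ce[i],z); print(st[i,4],ce[i].round(),p.round(3)[:2],"mach",mach(p))
E
python3 - <<'E'
from h import *
c=wcam("w1"); cop(c); s=bot.state(); print(mach(s["tcp_pos"]),Ro.from_quat(s["tool_rot"]).as_matrix()[:,0].round(3)); c=bot.camera("top"); cop(c)
c=snap("top","top1")
# button: triangulate top/side
a=bot.camera("top");b=bot.camera("side")
o1,d1=ray(a,(396.9,241.8));o2,d2=ray(b,(333.4,128.1))
t=np.linalg.lstsq(np.c_[d1,-d2],o2-o1,rcond=None)[0];print(o1+d1*t[0],o2+d2*t[1])
E
```

```text
581 [387.  68.] [0.594 0.217] mach [-0.0021  0.3428]
558 [275.  88.] [0.485 0.218] mach [-0.1097  0.3241]
448 [385. 199.] [0.578 0.09 ] mach [0.0045 0.2145]
[-0.1066  0.2139] [0.177 0.984 0.   ]
70 [219. 209.] [0.595 0.219] mach [-0.0013  0.3447]
[ 0.5193066  -0.22025266  0.17205789] [ 0.51827531 -0.22036582  0.17206486]
```

View pics/w1.png

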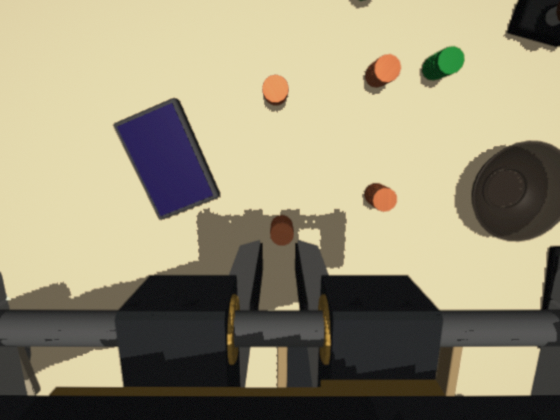

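The wrist picture shows D at (282,230) between the fingertips, A at (387,68), C at (275,88) and B at (385,199), all in agreement with the top view. Now I'll descend behind D and sweep.

>>> send_rows --series '[{"grip": -0.617, "linear": [0, 0.002, 0.083], "turn": 0}, {"grip": -0.617, "linear": [0, 0.004, 0.166], "turn": 0}, {"grip": -0.617, "linear": [0, 0.004, 0.24], "turn": 0}, {"grip": -0.617, "linear": [0, 0.004, 0.263], "turn": 0}, {"grip": -0.617, "linear": [-0.018, 0.004, 0.263], "turn": 0}, {"grip": -0.617, "linear": [-0.036, 0.01, 0.263], "turn": 0}, {"grip": -0.617, "linear": [-0.054, 0.017, 0.263], "turn": 0}, {"grip": -0.617, "linear": [-0.072, 0.024, 0.263], "turn": 0}, {"grip": -0.617, "linear": [-0.09, 0.032, 0.263], "turn": 0}, {"grip": -0.617, "linear": [-0.108, 0.04, 0.263], "turn": 0}, {"grip": -0.617, "linear": [-0.126, 0.048, 0.263], "turn": 0}, {"grip": -0.617, "linear": [-0.144, 0.055, 0.263], "turn": 0}]'

```text
clock: 3.45
tcp_pos: [0.4906, -0.0066, 0.0303]
tool_rot: [0.768, 0.641, 0.0, -0.0]
wrist_force: [-0.7, 1.9, 0.8]
gripper_width: 0.19
gripper_force: 1.1
```

Run:
```python
from h import *
s=bot.state(); print(mach(s["tcp_pos"]),s["tcp_pos"][2]); c=snap("top","t2"); cop(c); c=snap("side","s2")
im=np.hstack([cv2.imread("pics/t2.png")[140:330,170:420],cv2.imread("pics/s2.png")[140:330,200:450]]); cv2.imwrite("pics/v2.png",cv2.resize(im,(800,304)))
```

```text
[-0.0641  0.1041] 0.030254836570819225
70 [219. 209.] [0.595 0.219] mach [-0.0013  0.3447]
70 [267. 217.] [0.579 0.091] mach [0.0052 0.2157]
74 [217. 251.] [0.485 0.22 ] mach [-0.1099  0.3259]
```

View pics/v2.png

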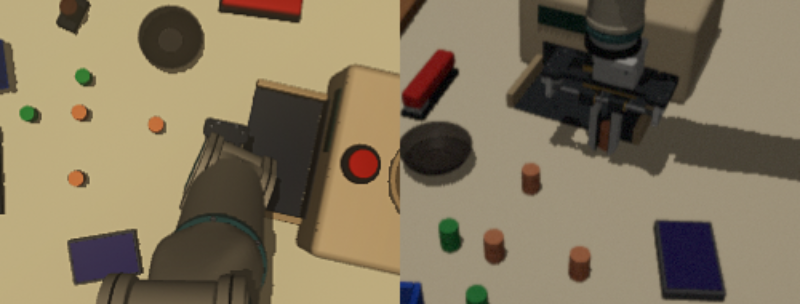

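The side picture shows D upright in the notch at (605,132). I'll push it in, back off, lift and go behind B.

>>> send_rows --series '[{"grip": -0.617, "linear": [-0.018, -0.002, 0], "turn": 0}, {"grip": -0.617, "linear": [-0.036, -0.003, 0], "turn": 0}, {"grip": -0.617, "linear": [-0.054, -0.003, 0], "turn": 0}, {"grip": -0.617, "linear": [-0.072, -0.003, 0], "turn": 0}, {"grip": -0.617, "linear": [-0.09, -0.003, 0], "turn": 0}, {"grip": -0.617, "linear": [-0.104, -0.003, 0], "turn": 0}, {"grip": -0.617, "linear": [-0.11, -0.003, 0], "turn": 0}, {"grip": -0.617, "linear": [-0.08, -0.003, 0], "turn": 0}, {"grip": -0.617, "linear": [-0.03, -0.003, 0], "turn": 0}, {"grip": -0.617, "linear": [0.03, -0.003, -0.05], "turn": 0}, {"grip": -0.617, "linear": [0.1, 0.01, -0.1], "turn": 0}, {"grip": -0.617, "linear": [0.17, 0.05, -0.1], "turn": 0}]'

```text
clock: 5.05
tcp_pos: [0.551, 0.1145, 0.108]
tool_rot: [0.768, 0.641, 0.001, 0.001]
wrist_force: [1.3, -0.7, -0.2]
gripper_width: 0.191
gripper_force: 0.0
```

Run:
```python
from h import *
s=bot.state(); print(mach(s["tcp_pos"]),s["tcp_pos"][2]); c=snap("top","t3"); cop(c); c=snap("side","s3")
im=np.hstack([cv2.imread("pics/t3.png")[140:330,170:420],cv2.imread("pics/s3.png")[140:330,200:450]]); cv2.imwrite("pics/v3.png",cv2.resize(im,(800,304)))
```

```text
[-0.0264  0.2341] 0.10798851215612246
66 [339. 260.] [ 0.47  -0.103] mach [-0.0669  0.0058]
```

View pics/v3.png

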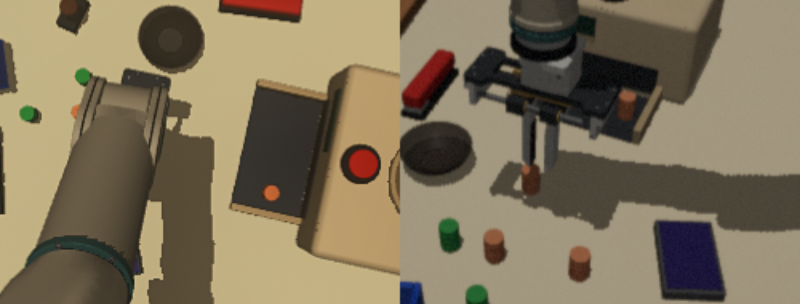

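D stands in the bay at the lower left, machine (-67, 6) mm as planned. B is next.

>>> send_rows --series '[{"grip": -0.617, "linear": [0.021, 0.041, 0], "turn": 0}, {"grip": -0.617, "linear": [0.021, 0.041, 0.07], "turn": 0}, {"grip": -0.617, "linear": [0.021, 0.041, 0.104], "turn": 0}, {"grip": -0.617, "linear": [0.021, 0.041, 0.104], "turn": 0}, {"grip": -0.617, "linear": [0.0, 0.041, 0.104], "turn": 0}, {"grip": -0.617, "linear": [-0.02, 0.047, 0.104], "turn": 0}, {"grip": -0.617, "linear": [-0.04, 0.056, 0.104], "turn": 0}, {"grip": -0.617, "linear": [-0.06, 0.065, 0.104], "turn": 0}, {"grip": -0.617, "linear": [-0.08, 0.074, 0.104], "turn": 0}, {"grip": -0.617, "linear": [-0.1, 0.083, 0.104], "turn": 0}, {"grip": -0.617, "linear": [-0.12, 0.092, 0.104], "turn": 0}, {"grip": -0.617, "linear": [-0.14, 0.101, 0.104], "turn": 0}]'

```text
clock: 6.65
tcp_pos: [0.6059, -0.0052, 0.0271]
tool_rot: [0.768, 0.641, -0.0, -0.0]
wrist_force: [-0.9, 2.4, 1.5]
gripper_width: 0.189
gripper_force: 1.1
```

Run:
```python
from h import *
s=bot.state(); print(mach(s["tcp_pos"]),s["tcp_pos"][2]); c=snap("top","t4"); cop(c); c=snap("side","s4")
print(proj(c,np.r_[O+.066*XM+.11*YM,.03]))
```

```text
[0.0491 0.1262] 0.027109506866305425
70 [219. 209.] [0.595 0.219] mach [-0.0013  0.3447]
74 [217. 251.] [0.485 0.22 ] mach [-0.1099  0.3259]
65 [339. 260.] [ 0.47  -0.103] mach [-0.0669  0.0056]
[[275.60194521 213.58291762]]
```

>>> send_rows --series '[{"grip": -0.617, "linear": [-0.02, 0.01, 0], "turn": 0}, {"grip": -0.617, "linear": [-0.04, 0.019, 0], "turn": 0}, {"grip": -0.617, "linear": [-0.06, 0.023, 0], "turn": 0}, {"grip": -0.617, "linear": [-0.08, 0.023, 0], "turn": 0}, {"grip": -0.617, "linear": [-0.1, 0.023, 0], "turn": 0}, {"grip": -0.617, "linear": [-0.12, 0.023, 0], "turn": 0}, {"grip": -0.617, "linear": [-0.134, 0.023, 0], "turn": 0}, {"grip": -0.617, "linear": [-0.14, 0.023, 0], "turn": 0}, {"grip": -0.617, "linear": [-0.11, 0.023, 0], "turn": 0}, {"grip": -0.617, "linear": [-0.06, 0.023, -0.01], "turn": 0}, {"grip": -0.617, "linear": [0.01, 0.01, -0.06], "turn": 0}, {"grip": -0.617, "linear": [0.07, 0, -0.11], "turn": 0}]'

```text
clock: 8.25
tcp_pos: [0.6146, 0.0495, 0.1101]
tool_rot: [0.768, 0.641, -0.0, -0.0]
wrist_force: [0.6, 0.1, -0.6]
gripper_width: 0.191
gripper_force: 0.0
```

Run:
```python
from h import *
s=bot.state(); print(mach(s["tcp_pos"]),s["tcp_pos"][2]); c=snap("top","t5"); cop(c)
```

```text
[0.0479 0.1815] 0.11010503629314712
70 [219. 209.] [0.595 0.219] mach [-0.0013  0.3447]
65 [349. 211.] [ 0.601 -0.127] mach [0.0657 0.0054]
73 [217. 251.] [0.486 0.22 ] mach [-0.1095  0.326 ]
66 [339. 260.] [ 0.47  -0.103] mach [-0.0669  0.0058]
```

>>> send_rows --series '[{"grip": -0.617, "linear": [0.07, -0.02, 0], "turn": 0}, {"grip": -0.617, "linear": [0.14, -0.04, 0], "turn": 0}, {"grip": -0.617, "linear": [0.21, -0.067, 0], "turn": 0}, {"grip": -0.617, "linear": [0.267, -0.067, 0], "turn": 0}, {"grip": -0.617, "linear": [0.267, -0.067, 0.02], "turn": 0}, {"grip": -0.617, "linear": [0.267, -0.067, 0.08], "turn": 0}, {"grip": -0.617, "linear": [0.267, -0.067, 0.109], "turn": 0}, {"grip": -0.617, "linear": [0.267, -0.067, 0.109], "turn": 0}, {"grip": -0.617, "linear": [0.247, -0.067, 0.109], "turn": 0}, {"grip": -0.617, "linear": [0.227, -0.065, 0.109], "turn": 0}, {"grip": -0.617, "linear": [0.207, -0.061, 0.109], "turn": 0}, {"grip": -0.617, "linear": [0.187, -0.057, 0.109], "turn": 0}]'

```text
clock: 9.8
tcp_pos: [0.5988, 0.1923, 0.0289]
tool_rot: [0.768, 0.64, 0.001, 0.0]
wrist_force: [1.0, 2.6, 2.0]
gripper_width: 0.193
gripper_force: 1.3
```

Run:
```python
from h import *
s=bot.state(); print(mach(s["tcp_pos"]),s["tcp_pos"][2])
```

```text
[0.0068 0.3193] 0.028861301876518756
```

>>> send_rows --series '[{"grip": -0.617, "linear": [-0.022, 0.004, 0], "turn": 0}, {"grip": -0.617, "linear": [-0.044, 0.008, 0], "turn": 0}, {"grip": -0.617, "linear": [-0.066, 0.012, 0], "turn": 0}, {"grip": -0.617, "linear": [-0.088, 0.016, 0], "turn": 0}, {"grip": -0.617, "linear": [-0.11, 0.02, 0], "turn": 0}, {"grip": -0.617, "linear": [-0.132, 0.02, 0], "turn": 0}, {"grip": -0.617, "linear": [-0.154, 0.02, 0], "turn": 0}, {"grip": -0.617, "linear": [-0.176, 0.02, 0], "turn": 0}, {"grip": -0.617, "linear": [-0.198, 0.02, 0], "turn": 0}, {"grip": -0.617, "linear": [-0.22, 0.02, 0], "turn": 0}, {"grip": -0.617, "linear": [-0.242, 0.02, 0], "turn": 0}, {"grip": -0.617, "linear": [-0.264, 0.02, 0], "turn": 0}]'

```text
clock: 11.3
tcp_pos: [0.5771, -0.0055, 0.0279]
tool_rot: [0.768, 0.641, -0.0, -0.0]
wrist_force: [1.1, 1.2, 0.9]
gripper_width: 0.194
gripper_force: 1.0
```

Run:
```python
from h import *
s=bot.state(); print(mach(s["tcp_pos"]),s["tcp_pos"][2])
```

```text
[0.0208 0.1207] 0.027866011322450722
```

>>> send_rows --series '[{"grip": -0.617, "linear": [-0.02, 0.001, 0], "turn": 0}, {"grip": -0.617, "linear": [-0.04, 0.001, 0], "turn": 0}, {"grip": -0.617, "linear": [-0.06, 0.001, 0], "turn": 0}, {"grip": -0.617, "linear": [-0.08, 0.001, 0], "turn": 0}, {"grip": -0.617, "linear": [-0.1, 0.001, 0], "turn": 0}, {"grip": -0.617, "linear": [-0.12, 0.001, 0], "turn": 0}, {"grip": -0.617, "linear": [-0.13, 0.001, 0], "turn": 0}, {"grip": -0.617, "linear": [-0.132, 0.001, 0], "turn": 0}, {"grip": -0.617, "linear": [-0.1, 0.001, 0], "turn": 0}, {"grip": -0.617, "linear": [-0.05, 0.001, -0.01], "turn": 0}, {"grip": -0.617, "linear": [0.01, 0, -0.06], "turn": 0}, {"grip": -0.617, "linear": [0.07, -0.02, -0.11], "turn": 0}]'

```text
clock: 12.8
tcp_pos: [0.5728, 0.0517, 0.1112]
tool_rot: [0.768, 0.641, 0.0, 0.0]
wrist_force: [0.6, 0.7, 0.5]
gripper_width: 0.19
gripper_force: 0.0
```

Run:
```python
from h import *
s=bot.state(); print(mach(s["tcp_pos"]),s["tcp_pos"][2]); c=snap("top","t6"); cop(c)
```

```text
[0.0064 0.1763] 0.11117017393325401
65 [349. 211.] [ 0.601 -0.127] mach [0.0657 0.0054]
66 [346. 227.] [ 0.557 -0.118] mach [0.0217 0.0062]
74 [217. 251.] [0.485 0.22 ] mach [-0.1099  0.3259]
65 [339. 260.] [ 0.47  -0.103] mach [-0.0669  0.0056]
```

>>> send_rows --series '[{"grip": -0.617, "linear": [0.06, -0.04, 0], "turn": 0}, {"grip": -0.617, "linear": [0.12, -0.08, 0], "turn": 0}, {"grip": -0.617, "linear": [0.18, -0.12, 0], "turn": 0}, {"grip": -0.617, "linear": [0.25, -0.157, 0], "turn": 0}, {"grip": -0.617, "linear": [0.25, -0.157, 0.02], "turn": 0}, {"grip": -0.617, "linear": [0.25, -0.157, 0.08], "turn": 0}, {"grip": -0.617, "linear": [0.25, -0.157, 0.111], "turn": 0}, {"grip": -0.617, "linear": [0.25, -0.157, 0.111], "turn": 0}, {"grip": -0.617, "linear": [0.23, -0.156, 0.111], "turn": 0}, {"grip": -0.617, "linear": [0.21, -0.15, 0.111], "turn": 0}, {"grip": -0.617, "linear": [0.19, -0.142, 0.111], "turn": 0}, {"grip": -0.617, "linear": [0.17, -0.134, 0.111], "turn": 0}]'

```text
clock: 14.35
tcp_pos: [0.4968, 0.1923, 0.0279]
tool_rot: [0.768, 0.64, 0.001, 0.0]
wrist_force: [-0.9, 2.4, 1.6]
gripper_width: 0.193
gripper_force: 1.0
```

Run:
```python
from h import *
s=bot.state(); print(mach(s["tcp_pos"]),s["tcp_pos"][2])
```

```text
[-0.0936  0.301 ] 0.02786410362815123
```

>>> send_rows --series '[{"grip": -0.617, "linear": [-0.02, 0.009, 0], "turn": 0}, {"grip": -0.617, "linear": [-0.04, 0.018, 0], "turn": 0}, {"grip": -0.617, "linear": [-0.06, 0.027, 0], "turn": 0}, {"grip": -0.617, "linear": [-0.08, 0.035, 0], "turn": 0}, {"grip": -0.617, "linear": [-0.1, 0.044, 0], "turn": 0}, {"grip": -0.617, "linear": [-0.12, 0.053, 0], "turn": 0}, {"grip": -0.617, "linear": [-0.14, 0.062, 0], "turn": 0}, {"grip": -0.617, "linear": [-0.16, 0.071, 0], "turn": 0}, {"grip": -0.617, "linear": [-0.18, 0.08, 0], "turn": 0}, {"grip": -0.617, "linear": [-0.2, 0.088, 0], "turn": 0}, {"grip": -0.617, "linear": [-0.22, 0.094, 0], "turn": 0}, {"grip": -0.617, "linear": [-0.24, 0.095, 0], "turn": 0}]'

```text
clock: 15.85
tcp_pos: [0.5343, 0.0023, 0.0272]
tool_rot: [0.768, 0.641, 0.0, 0.0]
wrist_force: [-0.1, 1.9, 1.7]
gripper_width: 0.195
gripper_force: 1.2
```

Run:
```python
from h import *
s=bot.state(); print(mach(s["tcp_pos"]),s["tcp_pos"][2])
```

```text
[-0.0227  0.1207] 0.027163405477313805
```

>>> send_rows --series '[{"grip": -0.617, "linear": [-0.02, 0.001, 0], "turn": 0}, {"grip": -0.617, "linear": [-0.04, 0.001, 0], "turn": 0}, {"grip": -0.617, "linear": [-0.06, 0.001, 0], "turn": 0}, {"grip": -0.617, "linear": [-0.08, 0.001, 0], "turn": 0}, {"grip": -0.617, "linear": [-0.1, 0.001, 0], "turn": 0}, {"grip": -0.617, "linear": [-0.12, 0.001, 0], "turn": 0}, {"grip": -0.617, "linear": [-0.13, 0.001, 0], "turn": 0}, {"grip": -0.617, "linear": [-0.132, 0.001, 0], "turn": 0}, {"grip": -0.617, "linear": [-0.1, 0.001, 0], "turn": 0}, {"grip": -0.617, "linear": [-0.04, 0.001, -0.02], "turn": 0}, {"grip": -0.617, "linear": [0.02, 0, -0.08], "turn": 0}, {"grip": -0.617, "linear": [0.08, 0, -0.14], "turn": 0}]'

```text
clock: 17.35
tcp_pos: [0.544, 0.0627, 0.1313]
tool_rot: [0.768, 0.641, -0.001, -0.0]
wrist_force: [1.7, -0.4, -0.0]
gripper_width: 0.192
gripper_force: 0.0
```

Run:
```python
from h import *
s=bot.state(); print(mach(s["tcp_pos"]),s["tcp_pos"]); c=snap("top","t7"); cop(c); c=snap("side","s7")
im=np.hstack([cv2.imread("pics/t7.png")[140:330,170:420],cv2.imread("pics/s7.png")[70:260,200:450]]); cv2.imwrite("pics/v7.png",cv2.resize(im,(800,304)))
```

```text
[-0.0239  0.1819] [0.54399822 0.06274361 0.13132914]
65 [349. 211.] [ 0.601 -0.127] mach [0.0657 0.0054]
66 [346. 227.] [ 0.557 -0.118] mach [0.0217 0.0062]
65 [342. 244.] [ 0.514 -0.11 ] mach [-0.0227  0.0061]
65 [339. 260.] [ 0.47  -0.103] mach [-0.0669  0.0056]
```

View pics/v7.png

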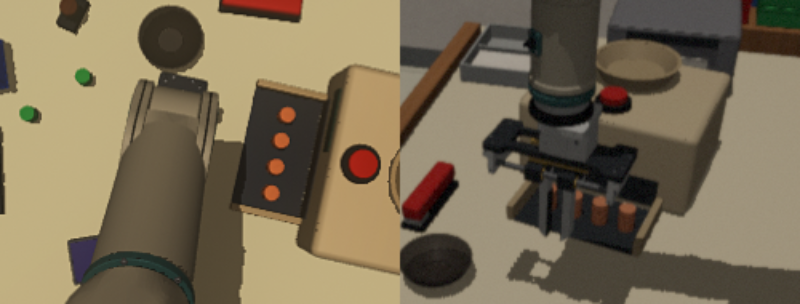

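All four rolls stand upright in a row across the bay, at top-view crop pixels (288,115), (281,140), (277,167) and (271,193), all well inside. Next I'll raise the arm, shut the fingers and go above the button.

>>> send_rows --series '[{"grip": -1, "linear": [0, 0, -0.08], "turn": 0}, {"grip": -1, "linear": [0, 0.01, -0.16], "turn": 0}, {"grip": -1, "linear": [-0.08, 0.02, -0.16], "turn": 0}, {"grip": -1, "linear": [-0.16, 0.035, -0.16], "turn": 0}, {"grip": -1, "linear": [-0.24, 0.035, -0.16], "turn": 0}, {"grip": -1, "linear": [-0.32, 0.035, -0.16], "turn": 0}, {"grip": -1, "linear": [-0.377, 0.035, -0.16], "turn": 0}, {"grip": -1, "linear": [-0.377, 0.035, -0.16], "turn": 0}, {"grip": -1, "linear": [-0.377, 0.035, -0.12], "turn": 0}, {"grip": -1, "linear": [-0.377, 0.035, -0.105], "turn": 0}, {"grip": -1, "linear": [-0.377, 0.035, -0.1], "turn": 0}, {"grip": -1, "linear": [-0.377, 0.035, -0.1], "turn": 0}]'

```text
clock: 18.95
tcp_pos: [0.5198, -0.2215, 0.2058]
tool_rot: [0.768, 0.641, 0.0, 0.0]
wrist_force: [0.4, 0.4, 0.7]
gripper_width: 0.006
gripper_force: 0.0
```

Run:
```python
from h import *
s=bot.state(); print(mach(s["tcp_pos"]),s["tcp_pos"],s["wrist_force"],s["gripper_width"]); c=bot.camera("side")
print(proj(c,s["tcp_pos"]-np.array([0,0,.022])),proj(c,[.519,-.2203,.172]))
cv2.imwrite("pics/v8.png",cv2.resize(c["color"][70:220,250:450,::-1],(800,600)))
```

```text
[ 0.0032 -0.1021] [ 0.51982866 -0.22152349  0.20577502] [0.41912449 0.37543205 0.65504252] 0.00621651505033673
[[333.21521113 123.64947053]] [[333.10843784 128.10218919]]
```

View pics/v8.png

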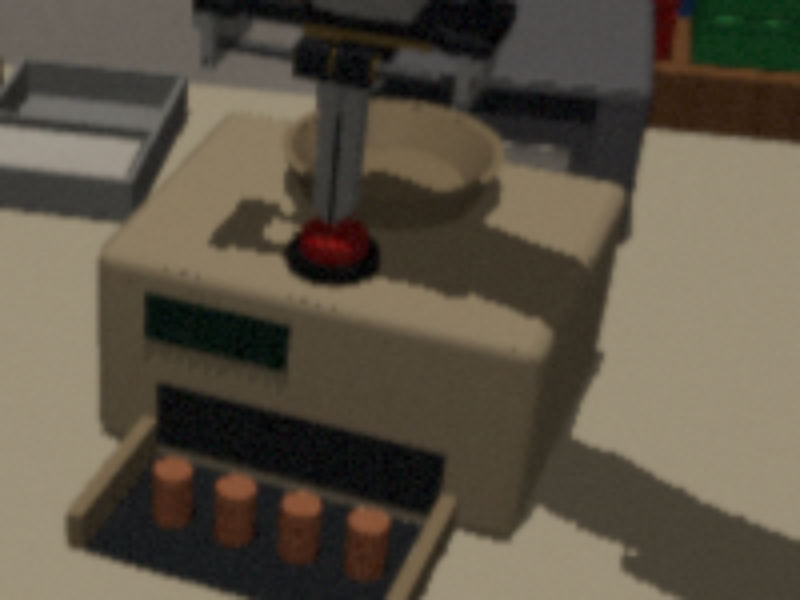

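The picture shows the shut fingertips centred over the red cap at (333,245) and the four rolls standing in the bay. I'll press in small steps, watching the force.

>>> send_rows --series '[{"grip": -1, "linear": [0, 0, 0.006], "turn": 0}, {"grip": -1, "linear": [0, 0, 0.012], "turn": 0}, {"grip": -1, "linear": [0, 0, 0.016], "turn": 0}, {"grip": -1, "linear": [0, 0, 0.02], "turn": 0}, {"grip": -1, "linear": [0, 0, 0.022], "turn": 0}, {"grip": -1, "linear": [0, 0, 0.022], "turn": 0}]'

```text
clock: 19.75
tcp_pos: [0.5197, -0.2218, 0.1893]
tool_rot: [0.768, 0.641, 0.0, 0.0]
wrist_force: [-0.4, 1.0, 3.1]
gripper_width: 0.005
gripper_force: 2.2
```

>>> send_rows --series '[{"grip": -1, "linear": [0, 0, 0.003], "turn": 0}, {"grip": -1, "linear": [0, 0, 0.005], "turn": 0}, {"grip": -1, "linear": [0, 0, 0.005], "turn": 0}]'

```text
clock: 20.12
tcp_pos: [0.5198, -0.2219, 0.188]
tool_rot: [0.768, 0.641, 0.001, 0.0]
wrist_force: [-5.2, 2.6, 22.7]
gripper_width: 0.006
gripper_force: 11.3
```

The force jumped from 3 N to 23 N, well past the 5 N spring, so the button has bottomed out. Now I'll release it and lift clear.

>>> send_rows --series '[{"grip": -1, "linear": [0, 0, -0.01], "turn": 0}, {"grip": -1, "linear": [0, 0, -0.05], "turn": 0}, {"grip": -1, "linear": [0, 0, -0.11], "turn": 0}, {"grip": -1, "linear": [0.06, 0, -0.16], "turn": 0}, {"grip": -1, "linear": [0.13, 0, -0.16], "turn": 0}, {"grip": -1, "linear": [0.2, 0, -0.16], "turn": 0}, {"grip": -1, "linear": [0.27, 0, -0.16], "turn": 0}, {"grip": -1, "linear": [0.34, 0, -0.16], "turn": 0}, {"grip": -1, "linear": [0.34, 0, -0.16], "turn": 0}]'

```text
clock: 21.25
tcp_pos: [0.5653, 0.0348, 0.3041]
tool_rot: [0.765, 0.644, 0.0, -0.001]
wrist_force: [0.8, 0.1, 0.1]
gripper_width: 0.004
gripper_force: 0.0
```

Run:
```python
from h import *
c=snap("top","t9"); cop(c); s=bot.state(); print(s["clock"],s["tcp_pos"],s["wrist_force"])
bot.hand_in()
```

```text
62 [349. 211.] [ 0.6   -0.127] mach [0.0655 0.0051]
52 [346. 227.] [ 0.558 -0.12 ] mach [0.0224 0.0041]
21.3 [0.56496597 0.03109695 0.30439822] [ 0.15632071 -0.3584429  -0.00089783]
the job is handed in; nothing more can be done
```

I swept all four copper rolls upright into the loading bay, then pressed the red button to its stop and released it; I handed the job in at 21 s with the arm clear, though two rolls weren't detected in the last picture (all four were seen standing in the bay just before the press).

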